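# Refit the return spring on the charging cradle's button rod

## Task

Lift the compression spring off the dowel of the wooden stand and thread it, narrow end first, over the steel rod of the charging cradle until it is fully home on the cradle's top, then let go of it. Whenever its narrow end coil snags on one of the rod's two side lugs, do not force it: press only lightly and twist the spring a little until the gap in the coil finds the lug and the spring drops past. Leave the egg cup, the black dispenser and the loose button cap where they are.

Things in the scene. Friction and masses are not known exactly. Their poses are not given: they have to be found in the camera images.
- spring_center (a point): Steel compression spring, 46 mm tall, about 37 g, upright on the wooden stand, narrow end down around a dowel 10 mm thick and 10 mm high. Point: on the axis, half-way up (23 mm above its lower end); z up. Wire 3 mm. Body coils (from 13 mm above the lower end to the top) 35 mm outside diameter: grip these, fingers closing along the spring's y, clear of the tail at +x.
- spring_end (a point): Lower end of the spring's axis (with the foot not compressed). The narrow end coil there is flat, 14.5 mm inside, 20.6 mm outside; it is open over a gap of 54 deg (5 mm clear between the wire ends) centred on the spring's +x. Above it one coil 32 mm outside. This foot is springy along the axis: it yields from 1 N, then 1 mm per N, up to 7 mm (8 N), then is solid.
- spring_tail (a point): End of the straight wire tail that sticks out horizontally at the top of the spring, 28 mm from its axis, 44.5 mm above its lower end, in the spring's +x direction: straight above the gap of the end coil. When the spring is pressed on a lug and turned, the foot drops by itself as the gap comes over the lug, and the upward force on the tool vanishes.
- rod_seat (a point): Where the axis of the upright steel rod meets the flat top of the white charging cradle (fixed, 24 mm high, 150 mm in x from -53 to +97 mm of here, 112 mm in y; two black wells in its top at +x). Axes: the cradle's, z up. Spring home: end coil resting flat here, spring centre 23 mm above; where its tail points does not matter. Never press the cradle with more than 15 N.
- rod_tip (a point): Top of the rod, 50 mm above the cradle's top, axes as the cradle's. Rod 12 mm thick, its last 7 mm tapering to 5 mm. Two lugs stick out of it, 3 mm wide, 3 mm thick in height, reaching 11 mm from the axis. Only the end coil's gap passes them (gap centre within about 7 deg, some more with the play of the lug); the wider coils clear them. Their exact angles and heights vary.
- cradle: The charging cradle; origin on the rod's axis at the worktop. Each lug points somewhere within 46 deg either side of its +x, the two independently of each other (they may line up or lie apart either way); the upper one's middle is 33 to 39 mm above the cradle's top, the lower one's 17 to 23 mm. Find them by feel.
- stand: Fixed wooden hearing-aid stand: base 150 mm (x, from -45 to +105 mm of the origin) by 80 mm, 16 mm high, with the spring's dowel at its origin (origin on the worktop) and a T-shaped upright 67 mm high and 70 mm wide at x = +85 mm.
- egg_cup: Empty white ceramic egg cup, loose, 50 mm wide, 62 mm high; origin at the centre of its underside. Bystander.
- dispenser: Black plastic wax-guard dispenser, loose, lying flat, 75 x 34 x 17 mm; origin at the centre of its underside. Bystander.
- button_cap: White plastic press-button cap, loose, 44 mm wide, 16 mm high, lying on the worktop; origin at the centre of its underside. Bystander (it goes on later).
Mind the look-alikes: they are no part of the job. What is shaped like the cradle but turquoise is not meant.

How it is judged:
By the outcome, as a careful person would: the job done as asked, in the order asked, and still so for the second after the job is handed in, with the robot touching nothing.
It also fails if it takes over 72 s, if anything falls off the work surface, if the arm or the gripper's body presses on something with over 40 N, if the wrist force passes 120 N, or if a joint passes its speed limit or range.

## Robot

A 7-joint arm with a two-finger parallel gripper is mounted at the origin on the work surface. World frame = base frame: x ahead of the robot, y to its left, z up, the work surface at z = 0. Lengths are in m, angles in rad, forces in N, time in s.
With the tool pointing down it reaches from about 0.4 to 0.875 m from the base axis. Payload 19.3 kg.
Tool frame: the origin (TCP) lies midway between the tips of the shut fingers; the grasp point (between the pads) lies 19 mm behind it; z points along the fingers, y is the line along which they close (so a half turn about z gives the same grasp; the last joint's range is limited). The gripper opens to 85 mm and grips with 20 to 120 N. Pads are 22 mm wide; open, the fingers measure 114 mm over their backs; the gripper's body (76 mm by 85 mm) begins 54 mm behind the grasp point. The pads swing forward as they close: fully open they stand 13 mm farther back than shut.
Start: joints at [1.081, 0.521, -0.036, 1.599, 0.021, 1.021, -0.113], TCP at [0.255, -0.571, 0.231] pointing down, gripper open.
Joint ranges: [-2.91, 2.91], [-0.3, 2.13], [-1.5, 1.42], [0.17, 2.43], [-1.26, 4.41], [0.16, 1.93], [-2.52, 2.52]. Speed limits (rad/s): [1.89, 1.89, 2.39, 2.39, 3.01, 3.01, 3.01].

## Interface

Orientations are given as [roll, pitch, yaw] about the fixed x, y, z axes, in that order (R = Rz(yaw) Ry(pitch) Rx(roll)).
In Python, from workcell import * gives the robot as it stands. The module is installed in compiled form; this text tells all that it offers.
- The arm moves only by the tool play_rows, never from a script. Its argument "deltas" is a list of rows, each a list of 7 numbers: the shift along the tool's x, y, z in units of 500 mm (1.0 is 500 mm), then the turn, a rotation vector about the tool's x, y, z in units of 120 degrees (1.0 is 120 degrees), then the closure, from 0 (fully open) to 1 (shut). A call has 1 to 10 rows; each row is the pose to reach, as a shift and turn from the pose commanded when the call began, along the tool's axes at that moment; what a row does not reach only later rows make up. A row lasts 1/10 s, in which the tool goes at most 50 mm and 8.59 degrees, less where a joint would pass 70% of its speed; a pose out of reach is approached as far as the arm can. A call with a number of a shift or a turn outside -1 to 1 is refused whole. A call with a gripper value outside its range is refused whole. The fingers move at their own pace and stop on an object; "newtons" is the grip in N (left out, the last holds). Time passes only in rows, so rows that repeat a pose let the fingers close. It gives the time, the measured TCP pose, the force, the opening and the grip force at its end, in the units of the state.
- observe(): the state, without advancing time (a new reading comes with each control period).
- grab_frame(name): name is "scene" or "top"; returns the picture (384x512x3 uint8, red, green, blue); there is no depth.
- get_calibration(name): a dict with "fovy" (degrees; the focal length in pixels is half the picture's height over the tangent of half this angle, whatever the lens; pixels are square), "cx", "cy" (the principal point, pixels), "k1" (the pictures are not rectified: a ray, as slopes to the right and down, at radius r is drawn at 1 + k1 r^2 times it, then the intrinsics apply), "xyz" and "rotation" of the camera in the world. Camera axes: x right, y down, z forward; pixel columns grow to the right and rows downward; lengths in m; the calibration is good to about 2 mm. A picture is of the moment at which its call begins. get_calibration takes no time and is no camera call.
- job_done(): hands the job in; it is judged then, once.
The state is a dict: "clock": time; "qpos": joint angles; "qd": joint speeds; "joint_efforts": joint torques, N m; "position": TCP position; "tool_rot": TCP orientation; "force": force on the tool from outside, world axes, zero at the start; "moment": the same for the moment, N m; "grip_width": finger opening in m; "finger_force": force on a finger pad.
Only numpy, scipy, OpenCV 4.12 (cv2) and the standard library are available. Lean on these libraries where they do the work, as an engineer would, in place of code of your own. Each camera call takes 0.05 s, during which the arm holds its last target. There are 200 camera calls.

## Working session

There is one attempt and no reset: what is moved stays moved. The work goes in short steps, Python scripts to look and compute and a tool call to move; the robot and the scene stay as the last step left them, time stands still between calls to the robot, and variables do not carry over. Pictures are saved under pics/ and viewed, at most 10 in all, crops included, and the job is handed in when it is done.

Besides the shell and the picture viewer there is one more tool, called after "Emit:" as name(argument=value, ...), one argument or row to a line, values as JSON. play_rows: Moves the arm, as the interface text tells. Its arguments: {"type":"object","properties":{"deltas":{"type":"array"},"newtons":{"type":"number"}},"required":["deltas"]}

```bash
mkdir -p pics
python3 - <<'E'
from workcell import *
import cv2
for n in("scene","top"):
    cv2.imwrite(f"pics/{n}0.png",cv2.cvtColor(grab_frame(n),cv2.COLOR_RGB2BGR)); print(get_calibration(n))
print(observe())
E
```

```text
{'fovy': 43.967878410368726, 'cx': 258.39013839098726, 'cy': 187.7718250426389, 'k1': -0.15906538265116868, 'xyz': array([1.16519404, 0.5596509 , 1.2337799 ]), 'rotation': array([-2.46863903,  0.01762251,  2.33441847])}
{'fovy': 56.940287189655244, 'cx': 251.56963633343267, 'cy': 189.6885372371191, 'k1': -0.05305405186921599, 'xyz': array([ 0.31384989, -0.13102056,  0.99864303]), 'rotation': array([-2.9488393 , -0.00501879, -1.54918507])}
{'clock': 0.1, 'qpos': array([ 1.08079759,  0.52195449, -0.03633248,  1.5999464 ,  0.02122729,
        1.02112646, -0.11281884]), 'qd': array([-0.00034489, -0.0008823 ,  0.00158673, -0.00072951, -0.00100708,
       -0.00086293, -0.00071963]), 'joint_efforts': array([ 4.75215580e-03, -9.28492856e+01,  1.98467731e+00, -3.70536983e+01,
        1.82691123e-02,  5.28485325e-03, -2.50586545e-04]), 'position': array([ 0.25457308, -0.57046518,  0.23078484]), 'tool_rot': array([-3.14054804e+00,  9.51564475e-05,  4.19787529e-01]), 'force': array([-0.91508234, -0.34751962,  0.73994789]), 'moment': array([ 0.00853321, -0.00950879,  0.03485951]), 'finger_force': 0.0, 'grip_width': 0.08545559398346965}
```

View pics/scene0.png

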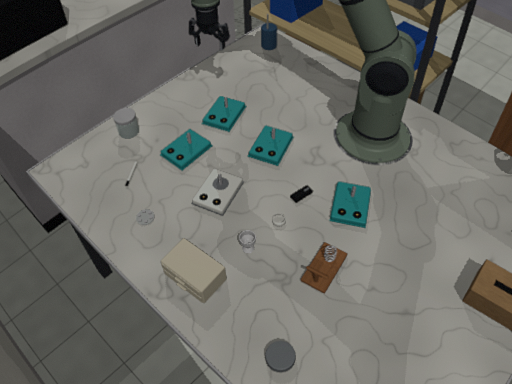

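View pics/top0.png

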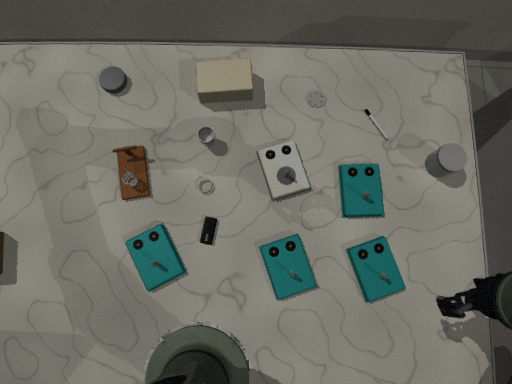

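The top view shows the stand near (130,178) and the white cradle near (285,172). The scene view shows them at (325,265) and (218,190). I'll enlarge both.

```bash
cat > h.py <<'E'
from workcell import *
import numpy as np, cv2
from scipy.spatial.transform import Rotation as R
from scipy.optimize import least_squares
def cam(n):
    c=get_calibration(n); f=192/np.tan(np.radians(c['fovy']/2)); return c,f,R.from_euler('xyz',c['rotation']).as_matrix()
def proj(n,p):
    c,f,M=cam(n); q=(np.atleast_2d(p)-c['xyz'])@M; s=q[:,:2]/q[:,2:]
    s=s*(1+c['k1']*(s**2).sum(1,keepdims=True)); return s*f+[c['cx'],c['cy']]
def plane(n,uv,z):
    c,f,M=cam(n); d=(np.array(uv,float)-[c['cx'],c['cy']])/f; s=d.copy()
    for _ in range(20): s=d/(1+c['k1']*(s@s))
    r=M@np.r_[s,1]; return c['xyz']+r*(z-c['xyz'][2])/r[2]
def crop(im,x,y,w,h,k): return cv2.resize(im[y:y+h,x:x+w],None,fx=k,fy=k,interpolation=cv2.INTER_CUBIC)
def frame(n): return cv2.cvtColor(grab_frame(n),cv2.COLOR_RGB2BGR)
E
python3 - <<'E'
from h import *
t=cv2.imread('pics/top0.png');s=cv2.imread('pics/scene0.png')
# tiles 400x300 from 80x60 (x5); shown top-left etc
m=np.vstack([np.hstack([crop(t,95,143,80,60,5),crop(t,247,140,80,60,5)]),np.hstack([crop(s,285,235,80,60,5),crop(s,180,160,80,60,5)])])
cv2.imwrite('pics/m1.png',m)
E
```

```text
(no output)
```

View pics/m1.png

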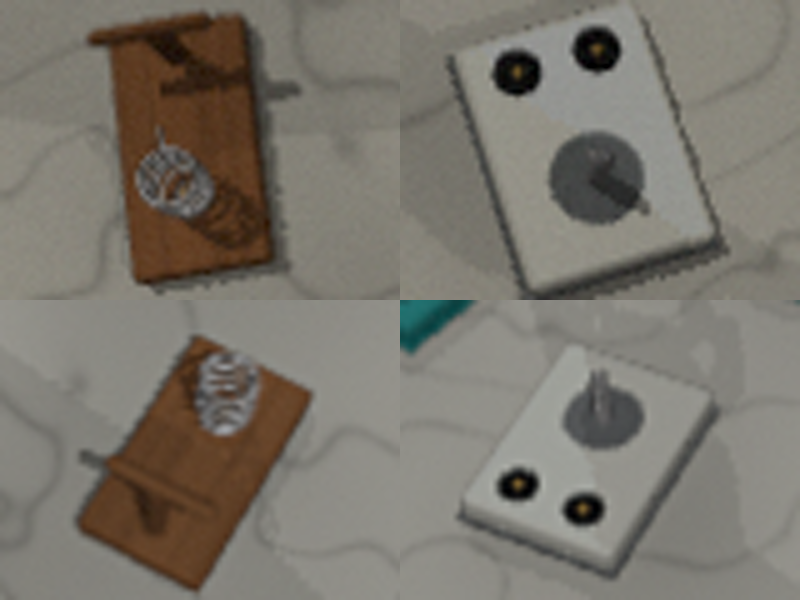

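```bash
cat > fit.py <<'E'
from h import *
def T(o,q): return np.array(o)+np.array(q)/5-.4
def fit(obj,views,x0):
    def res(p):
        c,s=np.cos(p[2]),np.sin(p[2]); W=np.c_[p[0]+c*obj[:,0]-s*obj[:,1],p[1]+s*obj[:,0]+c*obj[:,1],obj[:,2]]
        return np.concatenate([(proj(n,W)-uv).ravel() for n,uv in views])
    r=least_squares(res,x0,loss='soft_l1'); print(r.x.round(4),np.degrees(r.x[2]).round(1)); print(res(r.x).reshape(-1,2).round(1).tolist()); return r.x
cr=np.array([[.097,.056,.024],[.097,-.056,.024],[-.053,-.056,.024],[-.053,.056,.024],[0,0,.024]])
tv=T((247,140),[[55,58],[230,3],[318,240],[125,290],[197,178]])
sv=T((180,160),[[212,272],[62,202],[175,47],[315,102],[203,117]])
x0=np.r_[plane('top',tv[4],.024)[:2],.2]
for v in([('top',tv)],[('scene',sv)],[('top',tv),('scene',sv)]): C=fit(cr,v,x0)
st=np.array([[.105,.04,.016],[.105,-.04,.016],[-.045,-.04,.016],[-.045,.04,.016]])
tv=T((95,143),[[110,40],[243,15],[272,255],[133,280]])
sv=T((285,235),[[195,288],[80,222],[195,37],[312,95]])
x0=np.r_[plane('top',tv[2],.016)[:2],0]
for v in([('top',tv)],[('scene',sv)],[('top',tv),('scene',sv)]): S=fit(st,v,x0)
print('top-of-spring centre', plane('top',T((95,143),[163,172]),.062),'tail',plane('top',T((95,143),[158,128]),.0605))
E
python3 fit.py
```

```text
[ 0.5464 -0.2269  0.317 ] 18.2
[[-1.1, -1.4], [0.9, -1.1], [-0.0, 0.1], [0.7, 1.5], [-0.5, 0.6]]
[ 0.5589 -0.2198  0.3058] 17.5
[[-0.3, -1.0], [-0.8, 0.6], [-0.4, -0.4], [1.0, -0.4], [0.8, 2.2]]
[ 0.5505 -0.2262  0.312 ] 17.9
[[-1.2, -2.9], [0.9, -2.4], [-0.3, -1.2], [0.3, 0.0], [-0.7, -0.8], [0.4, -3.8], [-0.1, -1.8], [-0.0, -2.7], [1.4, -3.0], [1.3, -0.3]]
[0.5212 0.2053 0.1949] 11.2
[[-0.4, -1.3], [0.1, -0.9], [0.2, 1.1], [0.1, 0.8]]
[0.5301 0.2074 0.1975] 11.3
[[0.3, 0.4], [-1.5, 0.4], [0.1, -0.6], [0.5, -0.3]]
[0.5257 0.2062 0.1978] 11.3
[[-0.7, -2.7], [-0.2, -2.4], [0.1, -0.5], [0.0, -0.7], [0.9, -0.9], [-0.8, -0.9], [0.7, -1.8], [1.1, -1.5]]
top-of-spring centre [0.52431555 0.20817252 0.062     ] tail [0.54935128 0.21375168 0.0605    ]
```

```bash
cat >> h.py <<'E'
def row(p,yawdeg):
    "row for target TCP pos and yaw (tool down) from the measured pose"
    o=observe(); M=R.from_euler('xyz',o['tool_rot']); G=R.from_euler('xyz',[np.pi,0,np.radians(yawdeg)])
    d=M.inv().apply(np.array(p)-o['position'])/.5; r=(M.inv()*G).as_rotvec(degrees=True)/120
    print(np.r_[d,r].round(4).tolist())
E
python3 - <<'E'
from h import *
row([.47,-.2,.231],18); row([.524,.207,.2],12)
E
```

```text
[0.6954, -0.501, 0.0, -0.0005, 0.0001, 0.0504]
[1.1258, -1.2002, 0.0627, -0.0005, 0.0001, 0.1004]
```

Emit:
play_rows(
  deltas=[
    [0.695,-0.501,0,0,0,0.05,0],
    [0.695,-0.501,0,0,0,0.05,0],
    [0.695,-0.501,0,0,0,0.05,0],
    [0.695,-0.501,0,0,0,0.05,0],
    [0.695,-0.501,0,0,0,0.05,0],
    [0.695,-0.501,0,0,0,0.05,0],
    [0.695,-0.501,0,0,0,0.05,0],
    [0.695,-0.501,0,0,0,0.05,0],
    [0.695,-0.501,0,0,0,0.05,0],
    [0.695,-0.501,0,0,0,0.05,0],
  ],
  newtons=40,
)

```text
clock: 1.1
position: [0.4718, -0.1964, 0.2311]
tool_rot: [-3.14, -0.001, 0.321]
force: [0.2, -0.7, -0.1]
grip_width: 0.0855
finger_force: 0.0
```

Run:
```python
from h import *
o=observe();print(o['clock'],o['position'],o['tool_rot'],o['qpos'])
row([.524,.207,.13],12)
```

```text
1.1 [ 0.47179519 -0.19635534  0.23112697] [-3.14037701e+00 -7.88298368e-04  3.20872919e-01] [ 0.39225175  0.34416356 -0.1437553   1.89145394  0.05942176  0.91011487
 -1.02959361]
[0.3534, -0.7324, 0.2034, -0.0006, -0.0003, 0.0532]
```

Emit:
play_rows(
  deltas=[
    [0.353,-0.732,0.203,0,0,0.053,0],
    [0.353,-0.732,0.203,0,0,0.053,0],
    [0.353,-0.732,0.203,0,0,0.053,0],
    [0.353,-0.732,0.203,0,0,0.053,0],
    [0.353,-0.732,0.203,0,0,0.053,0],
    [0.353,-0.732,0.203,0,0,0.053,0],
    [0.353,-0.732,0.203,0,0,0.053,0],
    [0.353,-0.732,0.203,0,0,0.053,0],
    [0.353,-0.732,0.203,0,0,0.053,0],
    [0.353,-0.732,0.203,0,0,0.053,0],
  ],
)

```text
clock: 2.1
position: [0.5238, 0.2046, 0.1287]
tool_rot: [-3.141, 0.001, 0.208]
force: [0.1, -0.8, 0.4]
grip_width: 0.0852
finger_force: 0.0
```

Run:
```python
from h import *
t=frame('top');s=frame('scene'); 
o=observe();print(o['clock'],o['position'],o['tool_rot'])
p=o['position'];M=R.from_euler('xyz',o['tool_rot'])
for n in('top','scene'): print(n,proj(n,[p,p+M.apply([0,.0425,-.013]),p+M.apply([0,-.0425,-.013])]).round(1).tolist())
m=np.hstack([crop(t,85,123,100,100,4),crop(s,275,200,100,100,4)])
cv2.imwrite('pics/m2.png',m)
```

```text
2.2 [0.52436395 0.20106872 0.12955651] [3.14073763e+00 7.77595330e-04 2.03568925e-01]
top [[121.0, 171.0], [135.9, 166.8], [102.5, 172.8]]
scene [[332.2, 235.0], [319.0, 225.8], [346.7, 239.2]]
```

View pics/m2.png

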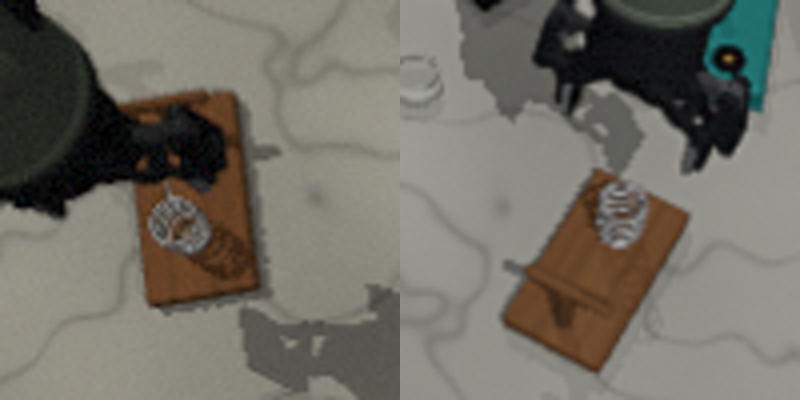

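Run:
```python
from h import *
row([.523,.2065,.09],12);row([.523,.2065,.030],12)
```

```text
[-0.0004, -0.0113, 0.0791, 0.0004, 0.0004, -0.0028]
[-0.0003, -0.0114, 0.1991, 0.0004, 0.0004, -0.0028]
```

Emit:
play_rows(
  deltas=[
    [0,-0.011,0.079,0,0,-0.003,0],
    [0,-0.011,0.079,0,0,-0.003,0],
    [0,-0.011,0.12,0,0,-0.003,0],
    [0,-0.011,0.16,0,0,-0.003,0],
    [0,-0.011,0.198,0,0,-0.003,0],
    [0,-0.011,0.198,0,0,-0.003,0],
    [0,-0.011,0.198,0,0,-0.003,0],
  ],
)

```text
clock: 2.9
position: [0.5238, 0.2068, 0.032]
tool_rot: [3.141, -0.0, 0.209]
force: [0.6, 0.2, 0.3]
grip_width: 0.0855
finger_force: 0.0
```

Emit:
play_rows(
  deltas=[
    [0,0,0,0,0,0,1],
    [0,0,0,0,0,0,1],
    [0,0,0,0,0,0,1],
    [0,0,0,0,0,0,1],
    [0,0,0,0,0,0,1],
    [0,0,0,0,0,0,1],
    [0,0,0,0,0,0,1],
    [0,0,0,0,0,0,1],
  ],
  newtons=40,
)

```text
clock: 3.7
position: [0.5233, 0.2077, 0.0308]
tool_rot: [-3.142, -0.0, 0.21]
force: [1.1, 0.6, 0.5]
grip_width: 0.0329
finger_force: 39.5
```

Emit:
play_rows(
  deltas=[
    [0,0,-0.02,0,0,0,1],
    [0,0,-0.05,0,0,0,1],
    [0,0,-0.1,0,0,0,1],
    [0,0,-0.18,0,0,0,1],
    [0,0,-0.26,0,0,0,1],
    [0,0,-0.32,0,0,0,1],
    [0,0,-0.32,0,0,0,1],
  ],
)

```text
clock: 4.4
position: [0.5248, 0.2084, 0.196]
tool_rot: [-3.14, -0.007, 0.21]
force: [0.2, 0.8, 0.2]
grip_width: 0.0328
finger_force: 39.8
```

Run:
```python
from h import *
t=frame('top');s=frame('scene'); 
o=observe();print(o['clock'],o['position'],o['tool_rot'],o['grip_width'])
p=o['position'];M=R.from_euler('xyz',o['tool_rot'])
# tail end if centred, spring bottom
for n in('top','scene'): print(n,proj(n,[p,p+M.apply([.028,0,-.0315]),p+M.apply([0,0,.014]),p+M.apply([0,0,-.033])]).round(1).tolist())
m=np.hstack([crop(t,85,123,100,100,4),crop(s,275,180,100,100,4)])
cv2.imwrite('pics/m3.png',m)
```

```text
4.5 [0.52334082 0.20768077 0.1921079 ] [-3.14131547e+00 -1.69469175e-03  2.10245770e-01] 0.03314987503828415
top [[108.9, 165.0], [102.3, 149.9], [111.1, 166.5], [103.3, 161.2]]
scene [[336.9, 223.4], [333.6, 224.2], [336.3, 226.3], [338.4, 216.2]]
```

View pics/m3.png

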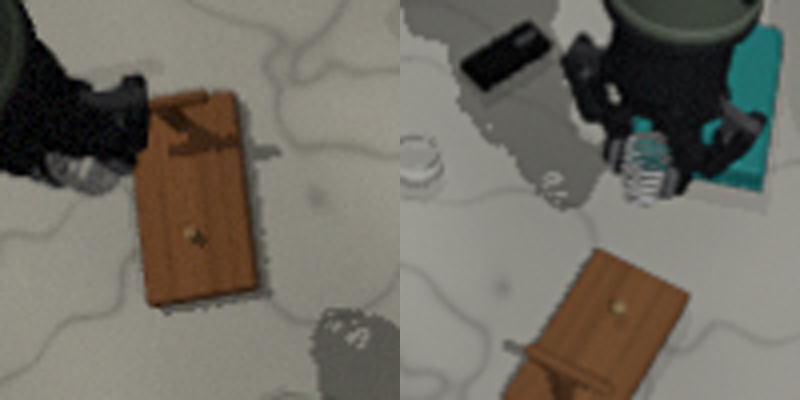

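Run:
```python
from h import *
for n,d,tip,disc in(('top',[132.9,181.4],[286.6,171],[286,175.2]),('scene',[329.4,256.4],[219.6,174],[220.2,183])):
    print(n,'dowel',plane(n,d,.026)[:2].round(4),'tip',plane(n,tip,.074)[:2].round(4),'disc',plane(n,disc,.024)[:2].round(4))
t=cv2.imread('pics/top0.png');s=cv2.imread('pics/scene0.png')
cv2.imwrite('pics/m4.png',np.hstack([crop(t,266,150,40,40,10),crop(s,200,160,40,40,10)]))
row([.45,.0,.2],15);row([.547,-.226,.2],18)
```

```text
top dowel [0.52   0.2038] tip [ 0.5478 -0.2249] disc [ 0.5481 -0.2283]
scene dowel [0.5283 0.2077] tip [ 0.5554 -0.2245] disc [ 0.5544 -0.2285]
[-0.2301, 0.3756, -0.0163, -0.0001, -0.0008, -0.0246]
[-0.1347, 0.8581, -0.0163, -0.0001, -0.0008, -0.0496]
```

View pics/m4.png

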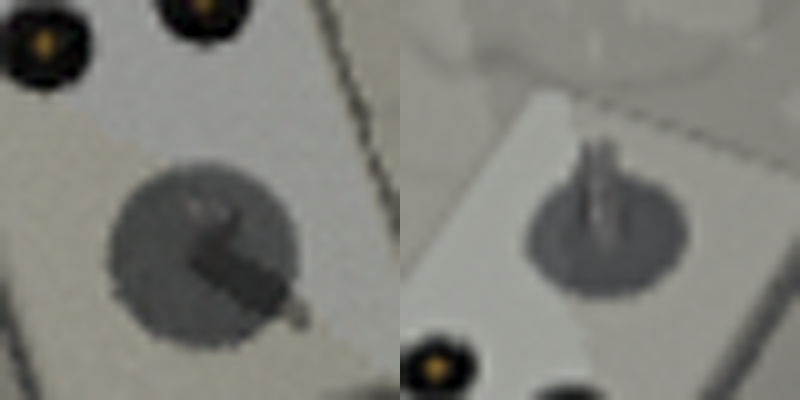

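Run:
```python
from h import *
row([.5505,-.2275,.15],18)
```

```text
[-0.1287, 0.8626, 0.0838, -0.0001, -0.0008, -0.0496]
```

Emit:
play_rows(
  deltas=[
    [-0.13,0.85,0,0,0,-0.05,1],
    [-0.13,0.85,0,0,0,-0.05,1],
    [-0.13,0.85,0,0,0,-0.05,1],
    [-0.13,0.85,0,0,0,-0.05,1],
    [-0.13,0.85,0,0,0,-0.05,1],
    [-0.13,0.85,0,0,0,-0.05,1],
    [-0.13,0.85,0,0,0,-0.05,1],
    [-0.13,0.85,0,0,0,-0.05,1],
    [-0.13,0.85,0,0,0,-0.05,1],
    [-0.13,0.85,0,0,0,-0.05,1],
  ],
)

```text
clock: 5.5
position: [0.5469, -0.2264, 0.1896]
tool_rot: [3.141, 0.002, 0.309]
force: [-0.3, 0.1, -0.9]
grip_width: 0.033
finger_force: 39.9
```

Run:
```python
from h import *
o=observe();print(o['clock'],o['position'],o['tool_rot'],o['grip_width'],o['force'])
row([.5505,-.2275,.108],18)
```

```text
5.5 [ 0.54687584 -0.22637045  0.18959499] [3.14127889e+00 2.46438507e-03 3.09180226e-01] 0.03300949565414618 [-0.26326181  0.08240511 -0.94069315]
[0.0066, 0.0043, 0.1632, 0.0001, 0.0012, -0.0024]
```

Emit:
play_rows(
  deltas=[
    [0.007,0.004,0.05,0,0.001,-0.002,1],
    [0.007,0.004,0.1,0,0.001,-0.002,1],
    [0.007,0.004,0.14,0,0.001,-0.002,1],
    [0.007,0.004,0.173,0,0.001,-0.002,1],
    [0.007,0.004,0.173,0,0.001,-0.002,1],
    [0.007,0.004,0.173,0,0.001,-0.002,1],
  ],
)

```text
clock: 6.1
position: [0.5521, -0.2218, 0.1042]
tool_rot: [-3.141, -0.001, 0.32]
force: [0.5, 0.1, 0.0]
grip_width: 0.0332
finger_force: 39.9
```

Run:
```python
from h import *
t=frame('top');s=frame('scene'); 
o=observe();print(o['clock'],o['position'],o['tool_rot'],o['grip_width'],o['force'])
p=o['position'];M=R.from_euler('xyz',o['tool_rot'])
for n in('top','scene'): print(n,proj(n,[p+M.apply([0,0,.015]),p+M.apply([0,0,-.031]),[.5505,-.2275,.074],[.5505,-.2275,.024]]).round(1).tolist())
m=np.hstack([crop(t,260,140,50,60,8),crop(s,195,145,50,60,8)])
cv2.imwrite('pics/m5.png',m)
```

```text
6.2 [ 0.55268503 -0.22225762  0.10506496] [ 3.14118143e+00 -2.74899813e-03  3.19368895e-01] 0.03304093399726953 [-0.2465393  -0.27500865  0.62398872]
top [[286.2, 167.7], [288.1, 163.1], [287.6, 170.0], [285.7, 174.4]]
scene [[220.3, 170.6], [219.1, 160.9], [220.1, 172.7], [221.3, 182.5]]
```

View pics/m5.png

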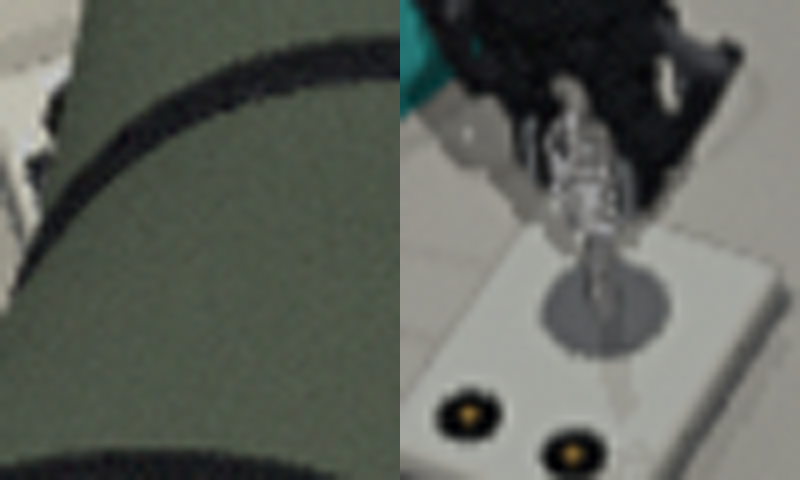

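Run:
```python
from h import *
o=observe();print(o['position'],o['tool_rot'][2])
p=o['position']
for n in('top','scene'):
    print(n,'per 10mm tool x,y (yaw18):',[(proj(n,p+R.from_euler('z',18,degrees=True).apply(d))-proj(n,p)).round(2).tolist() for d in([.01,0,0],[0,.01,0])])
    q=np.array([.5233,.2077,.192]); print(' m3', [(proj(n,q+R.from_euler('z',12,degrees=True).apply(d))-proj(n,q)).round(2).tolist() for d in([.01,0,0],[0,.01,0])])
s=frame('scene')
a=cv2.imread('pics/m3.png')[80:240,560:760]; b=crop(s,203,153,32,40,12)
a=cv2.resize(a,(400,320),interpolation=cv2.INTER_CUBIC)
cv2.imwrite('pics/m6.png',np.hstack([b,cv2.copyMakeBorder(a,0,160,0,0,cv2.BORDER_CONSTANT)]))
```

```text
[ 0.55268503 -0.22225762  0.10506496] 0.3193688951363294
top per 10mm tool x,y (yaw18): [[[-1.17, -3.55]], [[-3.65, 1.06]]]
 m3 [[[-0.44, -4.0]], [[-4.14, 0.77]]]
scene per 10mm tool x,y (yaw18): [[[-1.53, 2.18]], [[2.78, 1.01]]]
 m3 [[[-1.66, 2.69]], [[3.39, 1.6]]]
```

View pics/m6.png

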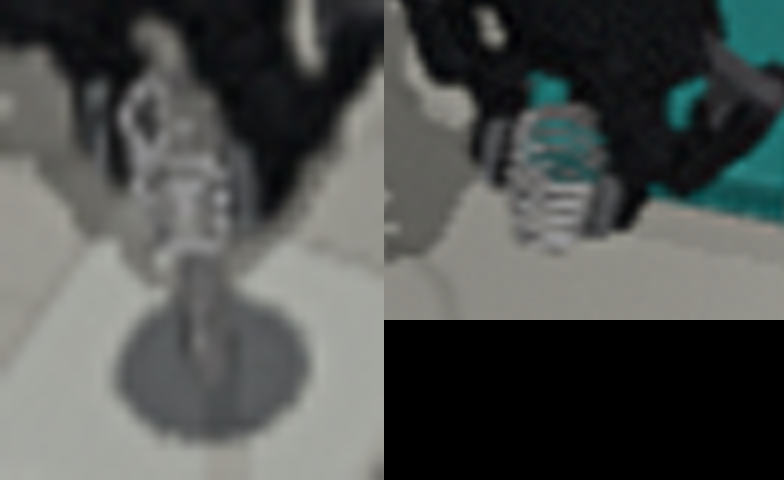

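Run:
```python
from h import *
row([.548,-.2265,.105],18);row([.548,-.2265,.083],18)
```

```text
[-0.0116, 0.0049, 0.0003, 0.0003, -0.0014, 0.0025]
[-0.0117, 0.0049, 0.0443, 0.0003, -0.0014, 0.0025]
```

Emit:
play_rows(
  deltas=[
    [-0.012,0.005,0,0,-0.001,0.002,1],
    [-0.012,0.005,0,0,-0.001,0.002,1],
    [-0.012,0.005,0.01,0,-0.001,0.002,1],
    [-0.012,0.005,0.02,0,-0.001,0.002,1],
    [-0.012,0.005,0.03,0,-0.001,0.002,1],
    [-0.012,0.005,0.04,0,-0.001,0.002,1],
    [-0.012,0.005,0.044,0,-0.001,0.002,1],
    [-0.012,0.005,0.044,0,-0.001,0.002,1],
  ],
)

```text
clock: 7.05
position: [0.5478, -0.2266, 0.0822]
tool_rot: [3.141, -0.0, 0.315]
force: [1.9, -0.7, 2.1]
grip_width: 0.033
finger_force: 40.1
```

Emit:
play_rows(
  deltas=[
    [0.002,0.002,0,0,0,0,1],
    [0.002,0.002,0,0,0,0,1],
    [0.002,0.002,0,0,0,0,1],
  ],
)

```text
clock: 7.35
position: [0.5487, -0.2272, 0.0823]
tool_rot: [-3.142, 0.0, 0.315]
force: [1.0, 0.0, 0.5]
grip_width: 0.0333
finger_force: 39.9
```

```bash
cat >> h.py <<'E'
def st():
    o=observe(); print(round(o['clock'],2),o['position'].round(4),np.degrees(o['tool_rot'][2]).round(1),'F',o['force'].round(1),'M',o['moment'].round(2),round(o['grip_width'],4))
E
python3 -c "
from h import *
st()"
```

```text
7.35 [ 0.5487 -0.2272  0.0823] 18.1 F [1.  0.  0.5] M [-0.06 -0.22  0.01] 0.0333
```

Emit:
play_rows(
  deltas=[
    [0.001,0,0.002,0,0,0,1],
    [0.001,0,0.004,0,0,0,1],
    [0.001,0,0.006,0,0,0,1],
    [0.001,0,0.008,0,0,0,1],
    [0.001,0,0.01,0,0,0,1],
    [0.001,0,0.01,0,0,0,1],
    [0.001,0,0.01,0,0,0,1],
  ],
)

```text
clock: 8.05
position: [0.5492, -0.227, 0.0772]
tool_rot: [-3.141, 0.0, 0.315]
force: [0.8, -0.8, -0.8]
grip_width: 0.0332
finger_force: 39.9
```

Emit:
play_rows(
  deltas=[
    [0,0,0.002,0,0,0,1],
    [0,0,0.004,0,0,0,1],
    [0,0,0.006,0,0,0,1],
    [0,0,0.008,0,0,0,1],
    [0,0,0.008,0,0,0,1],
    [0,0,0.008,0,0,0,1],
  ],
)

```text
clock: 8.65
position: [0.5492, -0.2271, 0.0733]
tool_rot: [3.142, -0.0, 0.315]
force: [0.5, 0.6, 0.9]
grip_width: 0.0332
finger_force: 39.9
```

Emit:
play_rows(
  deltas=[
    [0,0,0.002,0,0,0,1],
    [0,0,0.004,0,0,0,1],
    [0,0,0.006,0,0,0,1],
    [0,0,0.006,0,0,0,1],
    [0,0,0.006,0,0,0,1],
  ],
)

```text
clock: 9.15
position: [0.5493, -0.2271, 0.0703]
tool_rot: [3.142, -0.0, 0.315]
force: [-0.3, 0.4, 4.9]
grip_width: 0.0328
finger_force: 40.2
```

```bash
python3 -c "
from h import *
st()"
```

```text
9.15 [ 0.5493 -0.2271  0.0703] 18.0 F [-0.3  0.4  4.9] M [ 0.05 -0.04  0.04] 0.0328
```

Emit:
play_rows(
  deltas=[
    [0,0,-0.001,0,0,-0.03,1],
    [0,0,-0.001,0,0,-0.06,1],
    [0,0,-0.001,0,0,-0.085,1],
    [0,0,-0.001,0,0,-0.085,1],
  ],
)

```text
clock: 9.55
position: [0.549, -0.227, 0.0706]
tool_rot: [-3.141, 0.0, 0.494]
force: [0.2, -0.1, 0.7]
grip_width: 0.0327
finger_force: 40.4
```

Emit:
play_rows(
  deltas=[
    [0,0,0,0,0,-0.03,1],
    [0,0,0,0,0,-0.06,1],
    [0,0,0,0,0,-0.07,1],
    [0,0,0,0,0,-0.07,1],
  ],
)

```text
clock: 9.95
position: [0.5491, -0.2271, 0.0707]
tool_rot: [-3.141, -0.0, 0.638]
force: [1.1, -0.6, -1.1]
grip_width: 0.0328
finger_force: 40.4
```

```bash
python3 -c "
from h import *
st()"
```

```text
9.95 [ 0.5491 -0.2271  0.0707] 36.6 F [ 1.1 -0.6 -1.1] M [-0.08 -0.14 -0.02] 0.0328
```

Emit:
play_rows(
  deltas=[
    [0,0,0,0,0,0.03,1],
    [0,0,0,0,0,0.05,1],
    [0,0,0,0,0,0.05,1],
  ],
)

```text
clock: 10.25
position: [0.5492, -0.2268, 0.0707]
tool_rot: [-3.141, 0.0, 0.532]
force: [0.9, 0.1, 0.0]
grip_width: 0.0329
finger_force: 40.3
```

```bash
python3 -c "
from h import *
st()"
```

```text
10.25 [ 0.5492 -0.2268  0.0707] 30.5 F [0.9 0.1 0. ] M [ 0.01 -0.11  0.07] 0.0329
```

Emit:
play_rows(
  deltas=[
    [0,0,0.002,0,0,0,1],
    [0,0,0.004,0,0,0,1],
    [0,0,0.006,0,0,0,1],
    [0,0,0.008,0,0,0,1],
    [0,0,0.01,0,0,0,1],
    [0,0,0.01,0,0,0,1],
  ],
)

```text
clock: 10.85
position: [0.5492, -0.2271, 0.0656]
tool_rot: [-3.141, 0.0, 0.535]
force: [1.1, -0.3, -1.1]
grip_width: 0.0329
finger_force: 40.4
```

Emit:
play_rows(
  deltas=[
    [0,0,0.002,0,0,0,1],
    [0,0,0.004,0,0,0,1],
    [0,0,0.006,0,0,0,1],
    [0,0,0.008,0,0,0,1],
    [0,0,0.008,0,0,0,1],
  ],
)

```text
clock: 11.35
position: [0.5492, -0.227, 0.0616]
tool_rot: [-3.141, 0.0, 0.535]
force: [0.3, -0.0, -0.8]
grip_width: 0.0329
finger_force: 40.4
```

Emit:
play_rows(
  deltas=[
    [0,0,0.002,0,0,0,1],
    [0,0,0.004,0,0,0,1],
    [0,0,0.006,0,0,0,1],
    [0,0,0.006,0,0,0,1],
  ],
)

```text
clock: 11.75
position: [0.5492, -0.227, 0.0587]
tool_rot: [-3.142, 0.0, 0.535]
force: [0.2, 0.5, -0.5]
grip_width: 0.0329
finger_force: 40.4
```

Emit:
play_rows(
  deltas=[
    [0,0,0.002,0,0,0,1],
    [0,0,0.004,0,0,0,1],
    [0,0,0.006,0,0,0,1],
    [0,0,0.006,0,0,0,1],
  ],
)

```text
clock: 12.15
position: [0.5492, -0.2271, 0.0556]
tool_rot: [-3.142, 0.0, 0.535]
force: [-0.2, 0.3, -0.9]
grip_width: 0.033
finger_force: 40.4
```

Emit:
play_rows(
  deltas=[
    [0,0,0.002,0,0,0,1],
    [0,0,0.004,0,0,0,1],
    [0,0,0.006,0,0,0,1],
    [0,0,0.006,0,0,0,1],
  ],
)

```text
clock: 12.55
position: [0.5492, -0.227, 0.0526]
tool_rot: [-3.141, 0.0, 0.535]
force: [0.1, -0.4, -1.3]
grip_width: 0.0328
finger_force: 40.4
```

Emit:
play_rows(
  deltas=[
    [0,0,0.002,0,0,0,1],
    [0,0,0.004,0,0,0,1],
    [0,0,0.006,0,0,0,1],
    [0,0,0.008,0,0,0,1],
    [0,0,0.008,0,0,0,1],
  ],
)

```text
clock: 13.05
position: [0.5492, -0.227, 0.0486]
tool_rot: [-3.141, 0.0, 0.535]
force: [1.2, 0.4, -0.6]
grip_width: 0.0329
finger_force: 40.4
```

Emit:
play_rows(
  deltas=[
    [0,0,0.002,0,0,0,1],
    [0,0,0.004,0,0,0,1],
    [0,0,0.006,0,0,0,1],
    [0,0,0.008,0,0,0,1],
    [0,0,0.01,0,0,0,1],
    [0,0,0.01,0,0,0,1],
  ],
)

```text
clock: 13.65
position: [0.5492, -0.2271, 0.0436]
tool_rot: [-3.142, 0.0, 0.535]
force: [-0.5, 0.2, -0.8]
grip_width: 0.0332
finger_force: 40.4
```

Run:
```python
from h import *
st()
s=frame('scene')
cv2.imwrite('pics/m7.png',crop(s,190,140,60,60,10))
```

```text
13.65 [ 0.5492 -0.2271  0.0436] 30.6 F [-0.5  0.2 -0.8] M [-0.02 -0.08  0.03] 0.0332
```

View pics/m7.png

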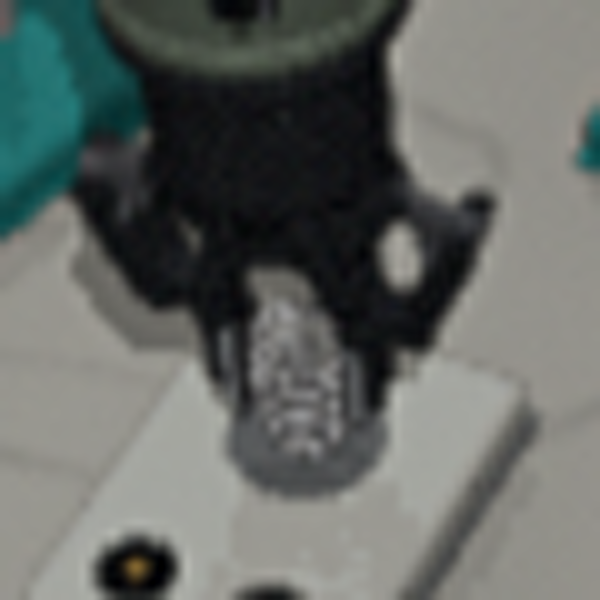

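The picture shows the spring on the rod, its end just above the grey disc at (300,445). I'll go down to contact.

Emit:
play_rows(
  deltas=[
    [0,0,0.002,0,0,0,1],
    [0,0,0.004,0,0,0,1],
    [0,0,0.006,0,0,0,1],
    [0,0,0.008,0,0,0,1],
    [0,0,0.01,0,0,0,1],
    [0,0,0.01,0,0,0,1],
  ],
)

```text
clock: 14.3
position: [0.5492, -0.227, 0.0387]
tool_rot: [-3.142, -0.0, 0.535]
force: [0.7, -0.8, 1.7]
grip_width: 0.0329
finger_force: 40.5
```

Emit:
play_rows(
  deltas=[
    [0,0,0.001,0,0,0,1],
    [0,0,0.002,0,0,0,1],
    [0,0,0.003,0,0,0,1],
    [0,0,0.003,0,0,0,1],
  ],
)

```text
clock: 14.7
position: [0.5492, -0.227, 0.0373]
tool_rot: [-3.142, 0.0, 0.535]
force: [-0.0, 0.7, 3.2]
grip_width: 0.0331
finger_force: 40.6
```

Emit:
play_rows(
  deltas=[
    [0,0,-0.003,0,0,0,1],
    [0,0,-0.003,0,0,0,1],
    [0,0,-0.003,0,0,0,0.6],
    [0,0,-0.003,0,0,0,0.4],
    [0,0,-0.003,0,0,0,0.2],
    [0,0,-0.003,0,0,0,0],
    [0,0,-0.003,0,0,0,0],
    [0,0,-0.003,0,0,0,0],
    [0,0,-0.003,0,0,0,0],
    [0,0,-0.003,0,0,0,0],
  ],
)

```text
clock: 15.7
position: [0.5492, -0.227, 0.0388]
tool_rot: [-3.142, 0.0, 0.535]
force: [-0.6, 0.5, 0.4]
grip_width: 0.0854
finger_force: 0.0
```

Emit:
play_rows(
  deltas=[
    [0,0,-0.02,0,0,0,0],
    [0,0,-0.06,0,0,0,0],
    [0,0,-0.12,0,0,0,0],
    [0,0,-0.2,0,0,0,0],
    [0,0,-0.28,0,0,0,0],
    [-0.1,0,-0.36,0,0,0,0],
    [-0.2,0,-0.4,0,0,0,0],
    [-0.28,0,-0.4,0,0,0,0],
    [-0.28,0,-0.4,0,0,0,0],
    [-0.28,0,-0.4,0,0,0,0],
  ],
)

```text
clock: 16.7
position: [0.4278, -0.2994, 0.2399]
tool_rot: [3.14, -0.0, 0.532]
force: [0.7, 0.1, -1.2]
grip_width: 0.0857
finger_force: 0.0
```

Run:
```python
from h import *
st()
t=frame('top');s=frame('scene')
cv2.imwrite('pics/m8.png',np.hstack([crop(t,262,135,50,60,8),crop(s,195,145,50,60,8)]))
```

```text
16.7 [ 0.4278 -0.2994  0.2399] 30.5 F [ 0.7  0.1 -1.2] M [ 0.02 -0.02 -0.08] 0.0857
```

View pics/m8.png

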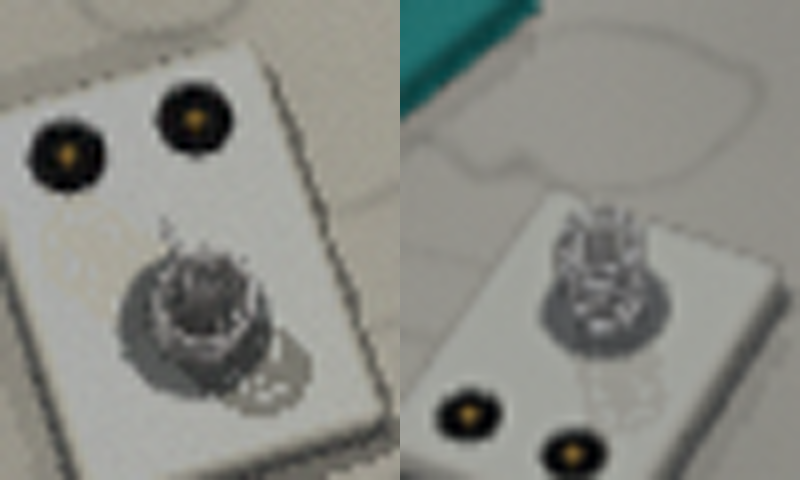

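The spring stands upright around the rod, over the disc at (195,325) in the top view and (603,305) in the scene view. The height at which it met the cradle matches the home position.

```bash
python3 -c "
from workcell import *
print(job_done())"
```

```text
the job is handed in; nothing more can be done
None
```

The spring is fully home on the white cradle's rod, narrow end down, and released; it snagged only on the upper lug, passing after about a 10° twist at roughly 5 N, and the job was handed in at about 17 s.

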